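# Tilt gauge check on a sprung stud

## Robot

A 6-joint arm with a two-finger parallel gripper is mounted at the origin on a cart in front of the work surface, level with it; the furniture and walls round the work are solid. World frame = base frame: x ahead of the robot, y to its left, z up, the work surface at z = 0. Lengths are in m, angles in rad, forces in N, time in s.
With the tool pointing down it reaches from about 0.275 to 0.975 m from the base axis. Payload 8.4 kg.
Tool frame: the origin (TCP) lies midway between the tips of the shut fingers; the grasp point (between the pads) lies pinch_z behind it (pinch_z is the distance from the TCP to the grasp point, in m); z points along the fingers, y is the line along which they close (so a half turn about z gives the same grasp; the last joint's range is limited). The gripper opens to 92 mm and grips with 3 to 60 N. Pads are 20 mm wide; open, the fingers measure 128 mm over their backs; the gripper's body (75 mm by 189 mm) begins 69 mm behind the grasp point.
Start: joints at [-1.273, 0.353, 1.633, -0, 1.155, -0.002], TCP at [0.185, -0.597, 0.215] pointing down, gripper open.
Joint ranges: [-2.63, 2.63], [-0.92, 2.1], [0.06, 2.66], [-1.3, 4.44], [0, 2.69], [-3.02, 3.02]. Speed limits (rad/s): [2.22, 2.22, 2.79, 3.14, 3.14, 3.14].

## Interface

Orientations are given as a rotation vector (axis times angle).
In Python, from cell import read_state, grab_frame, camera_params, finish_job, pinch_z gives the robot as it stands. The module is installed in compiled form; this text tells all that it offers.
- The arm moves only by the tool send_rows, never from a script. Its argument "series" is a list that holds one entry, the list of rows, each a list of 5 numbers: the shift along the tool's x, y, z in mm, then the turn about the tool's z in degrees, then the opening, from 0 (shut) to 1 (fully open). A call has 1 to 10 rows; each row shifts and turns the commanded pose from where the row before left it, along the tool's axes as they then stand; what a row does not reach is not made up. A row lasts 1/10 s, in which the tool goes at most 50 mm and 8.59 degrees, less where a joint would pass 70% of its speed; a pose out of reach is approached as far as the arm can. A call with a gripper value outside its range is refused whole. The fingers move at their own pace and stop on an object; the grip force is fixed at half the most. Time passes only in rows, so rows that do not move let the fingers close. It gives the time, the measured TCP pose, the force, the opening and the grip force at its end, in the units of the state.
- read_state(): the state, without advancing time (a new reading comes with each control period).
- grab_frame(name): name is "scene" or "side" or "wrist"; returns the picture (400x640x3 uint8, red, green, blue); there is no depth.
- camera_params(name): a dict with "camera_matrix" (3x3 intrinsics, pixels), "k1" (the pictures are not rectified: a ray, as slopes to the right and down, at radius r is drawn at 1 + k1 r^2 times it, then the intrinsics apply), "T" (4x4, takes a point from camera to world coordinates). Camera axes: x right, y down, z forward; pixel columns grow to the right and rows downward; lengths in m; the calibration is good to about 2 mm. A picture is of the moment at which its call begins: read the wrist's pose just before it. camera_params takes no time and is no camera call; for the wrist camera it gives the pose at the moment of the call.
- finish_job(): hands the job in; it is judged then, once.
The state is a dict: "time": time; "joints": joint angles; "joint_vel": joint speeds; "effort": joint torques, N m; "ee_pos": TCP position; "orientation": TCP orientation; "wrist_force": force on the tool from outside, world axes, zero at the start; "torque": the same for the moment, N m; "width": finger opening in m; "grasp_force": force on a finger pad.
Only numpy, scipy, OpenCV 4.12 (cv2) and the standard library are available. Lean on these libraries where they do the work, as an engineer would, in place of code of your own. Each camera call takes 0.05 s, during which the arm holds its last target. There are 200 camera calls.

## Task

Stack the blue stud block squarely on the fixed aluminium spacer plate, edges flush, and let go of it. Then take the tilt gauge by its orange handle, set it down upright with the middle of its foot on the block's brass rib, pressing gently so that the sprung rib gives a little, and rock it sideways there until its swinging pointer settles inside the red mark on the dial. Finish while still holding the gauge like that, on the rib and with the pointer on the mark; do not press hard, and leave the timer, stopper, tape roll and petri dish where they are.

Things in the scene. Friction and masses are not known exactly. Their poses are not given: they have to be found in the camera images.
- spacer_top (a point): Centre of the top face of the fixed aluminium spacer plate, 90 (x) x 60 (y) x 14 mm high, lying on the worktop. Its x axis runs along the 90 mm side.
- stud_block_center (a point): Centre (half-way up) of the loose blue base of the stud block, 90 (x) x 60 (y) x 18 mm, 0.35 to 0.7 kg, the same outline as the spacer plate; pick it across its 60 mm width. On top, along the middle of its x axis, runs a brass rib 68 mm long, 16 mm wide with a round crest (radius 8 mm), between two low steel guides; the crest is 52 mm above the block's underside (43 mm above this point).
- stud_crest (a point): Middle of the crest (top line) of the brass rib; moves down with it as it is pressed. The rib runs along this frame's x axis.
- stud (a joint): How far the brass rib is pressed down into the block, m: 0 free, 0.014 fully in. Spring: about 1 N to start, then 350 N/m (6 N fully in).
- gauge_handle (a point): Centre of the tilt gauge's orange handle, 30 (x) x 24 (y) x 44 mm high; grasp it from above across the 24 mm, fingers closing along y. The gauge stands upright: handle on top, a 110 mm round dial (18 mm thick, axis 82 mm below this point) under it, and a steel foot at the bottom; whole height 174 mm, about 0.25 to 0.5 kg. The white dial face looks along this frame's -x, towards the robot; z is up along the gauge.
- gauge_foot (a point): Centre of the flat underside of the gauge's foot, 44 (x) x 64 (y) mm, 152 mm below the handle's centre; same axes as the handle.
- gauge_pointer (a joint): Angle of the black pendulum pointer on the dial, rad, about the gauge's +x axis: 0 when it points at the foot (gauge upright). The pointer always hangs plumb: rolling the gauge by an angle a about its own +x axis brings it to -a. It swings about 2 times a second and settles in 1 to 2 s.
- gauge_mark (a joint): Where the red mark was set on the dial, rad, measured as the pointer is (between 0.22 and 0.44; it stays put). As seen by the robot the mark lies to the left of the lowest point of the dial, so the gauge's top must lean to the robot's left (+y) by this angle.
- pointer_tip (a point): Tip of the pointer, 46 mm from the dial's axis.
- mark_point (a point): Middle of the red mark, 46 mm from the dial's axis; the mark is about 8 mm wide along the arc, so the pointer is on it within 4 mm to either side.
- gauge: The tilt gauge; origin at the centre of the foot's underside.
- stud_block: The stud block; origin at the centre of its underside.
- timer: White timer, 66x62x19 mm, bystander; origin under its centre.
- stopper_1: Red rubber stopper, 28 mm across, 27 mm high, bystander; origin under its centre.
- tape_roll: Beige tape roll, 69 mm across, 19 mm high, bystander; origin under its centre.
- petri_dish: Clear petri dish, 61 mm across, 14 mm high, bystander; origin under its centre.
Mind the look-alikes: they are no part of the job. There is more than one size of the stud_block; the job needs the smallest.

How it is judged:
On the way, in this order (a step that is already met when the one before it is completed fails the run):
1. the stud block lies squarely on the spacer plate, let go (x of stud_block_center in the frame of spacer_top between -0.006 and 0.006 m and y of stud_block_center in the frame of spacer_top between -0.006 and 0.006 m and z of stud_block_center in the frame of spacer_top between 0.006 and 0.012 m and angle between the x axis of stud_block_center and the x axis of spacer_top, either way round below 0.1 rad and contact force between the fingers and stud_block below 0.1 N), for 0.2 s.
2. the held gauge stands upright on the pressed rib (contact force between gauge and stud_block above 0.5 N and value of joint stud above 0.001 m and horizontal distance between gauge_foot and stud_crest below 0.02 m and height (world z) of gauge_foot above 0.045 m and contact force between the fingers and gauge above 1 N and value of joint gauge_pointer between -0.12 and 0.12 rad), for 0.2 s.
At the end, for the whole second after the job is handed in: Block on the spacer within 6 mm and 0.1 rad of square; fingers hold the gauge, its foot pressing the brass rib (over 0.5 N, rib in over 1 mm, foot middle within 20 mm of the rib middle, off the worktop); pointer tip at rest (under 0.25 rad/s) within 4.5 mm of the mark's middle (x of stud_block_center in the frame of spacer_top between -0.006 and 0.006 m and y of stud_block_center in the frame of spacer_top between -0.006 and 0.006 m and z of stud_block_center in the frame of spacer_top between 0.006 and 0.012 m and angle between the x axis of stud_block_center and the x axis of spacer_top, either way round below 0.1 rad and contact force between gauge and stud_block above 0.5 N and value of joint stud above 0.001 m and horizontal distance between gauge_foot and stud_crest below 0.02 m and height (world z) of gauge_foot above 0.045 m and contact force between the fingers and gauge above 1 N and distance between pointer_tip and mark_point below 0.0045 m and velocity of joint gauge_pointer between -0.25 and 0.25 rad/s); the arm keeps its last pose, push and grip.
It fails at once if the gauge is pressed on the rib with more than 25 N (contact force between gauge and stud_block above 25 N).
It fails at once if the timer is moved by more than 20 mm (distance of timer from where it was at the start of the episode above 0.02 m).
It fails at once if the stopper is moved by more than 20 mm (distance of stopper_1 from where it was at the start of the episode above 0.02 m).
It fails at once if the tape roll is moved by more than 20 mm (distance of tape_roll from where it was at the start of the episode above 0.02 m).
It fails at once if the petri dish is moved by more than 20 mm (distance of petri_dish from where it was at the start of the episode above 0.02 m).
It also fails if it takes over 64 s, if anything falls off the work surface, if the arm or the gripper's body presses on something with over 40 N, if the wrist force passes 120 N, or if a joint passes its speed limit or range.

## Working session

There is one attempt and no reset: what is moved stays moved. The work goes in short steps, Python scripts to look and compute and a tool call to move; the robot and the scene stay as the last step left them, time stands still between calls to the robot, and variables do not carry over. Pictures are saved under pics/ and viewed, at most 10 in all, crops included, and the job is handed in when it is done.

Besides the shell and the picture viewer there is one more tool, called after ">>>" by a JSON object that holds its "fn" and its "kwargs". send_rows: Moves the arm, as the interface text tells. Its arguments: {"type":"object","properties":{"series":{"type":"array","items":{"type":"array","items":{"type":"array","items":{"type":"number"}}}}},"required":["series"]}

```bash
mkdir -p pics; cat > h.py <<'E'
import numpy as np, cv2
from cell import *
def ray(name,u,v,P=None):
    P=P or camera_params(name); K=np.array(P["camera_matrix"],float);T=np.array(P["T"])
    d=cv2.undistortPoints(np.array([[[u,v]]],float),K,np.array([P["k1"],0,0,0,0.]))[0,0] if False else None
    x=(u-K[0,2])/K[0,0]; y=(v-K[1,2])/K[1,1]; a,b=x,y
    for _ in range(20):
        s=1+P["k1"]*(a*a+b*b); a,b=x/s,y/s
    d=T[:3,:3]@np.array([a,b,1.]); return T[:3,3],d
def onz(name,u,v,z,P=None):
    o,d=ray(name,u,v,P); return o+d*(z-o[2])/d[2]
def proj(name,p,P=None):
    P=P or camera_params(name); K=np.array(P["camera_matrix"],float);T=np.array(P["T"])
    c=T[:3,:3].T@(np.array(p)-T[:3,3]); a,b=c[:2]/c[2]; s=1+P["k1"]*(a*a+b*b)
    return K[0,0]*a*s+K[0,2],K[1,1]*b*s+K[1,2]
def tri(*obs):
    A=np.zeros((3,3));B=np.zeros(3)
    for n,u,v in obs:
        o,d=ray(n,u,v); d=d/np.linalg.norm(d); M=np.eye(3)-np.outer(d,d);A+=M;B+=M@o
    return np.linalg.solve(A,B)
def save(name,f):
    im=grab_frame(name); cv2.imwrite("pics/"+f+".png",im[:,:,::-1]); return im
E
python3 - <<'E'
from h import *
save("scene","s0");save("side","d0")
for n in("scene","side","wrist"):
    P=camera_params(n);print(n,P["k1"],np.round(P["camera_matrix"],1).tolist(),np.round(P["T"],3).tolist())
print(pinch_z if not callable(pinch_z) else pinch_z(),read_state())
E
```

```text
scene -0.06423688238503836 [[495.2, 0.0, 317.6], [0.0, 495.2, 198.0], [0.0, 0.0, 1.0]] [[0.817, -0.269, 0.51, -0.298], [-0.577, -0.395, 0.715, -1.149], [0.009, -0.878, -0.478, 0.9], [0.0, 0.0, 0.0, 1.0]]
side -0.017196565955356357 [[360.8, 0.0, 318.1], [0.0, 360.8, 195.8], [0.0, 0.0, 1.0]] [[0.936, -0.161, 0.311, 0.254], [-0.351, -0.427, 0.833, -0.702], [-0.001, -0.889, -0.457, 0.54], [0.0, 0.0, 0.0, 1.0]]
wrist -0.062118190956533335 [[314.7, 0.0, 323.0], [0.0, 314.7, 200.0], [0.0, 0.0, 1.0]] [[0.295, -0.917, -0.27, 0.261], [-0.956, -0.283, -0.082, -0.573], [-0.001, 0.282, -0.959, 0.383], [0.0, 0.0, 0.0, 1.0]]
0.0187 {'time': 0.1, 'joints': array([-1.27338683e+00,  3.53566564e-01,  1.63405406e+00, -4.84847013e-05,
        1.15520574e+00, -2.36876039e-03]), 'joint_vel': array([ 6.00577069e-05, -2.37571778e-03, -1.71848865e-03, -4.85038730e-04,
        3.95168492e-04,  1.11581733e-03]), 'effort': array([ 3.73478533e-04, -5.94909132e+01, -3.34929872e+01,  6.99992222e-02,
        1.83422881e-02, -3.28896351e-05]), 'ee_pos': array([ 0.18444049, -0.59669889,  0.21394891]), 'orientation': array([-3.10516319e+00, -4.68978512e-01,  3.53609868e-04]), 'wrist_force': array([0.25843775, 0.60636756, 0.00581713]), 'torque': array([-0.04311906,  0.02691891, -0.03334121]), 'grasp_force': 0.0, 'width': 0.09177172130451015}
```

View pics/s0.png

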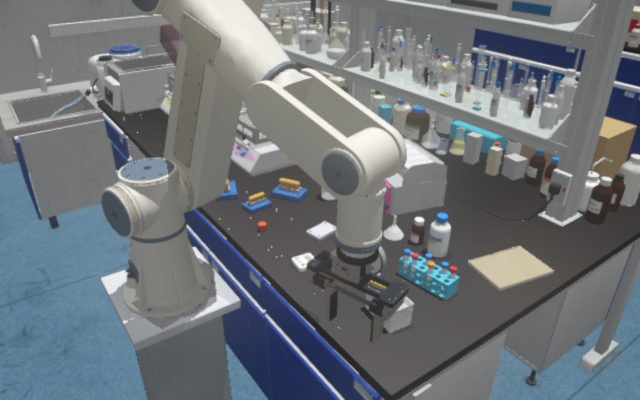

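View pics/d0.png

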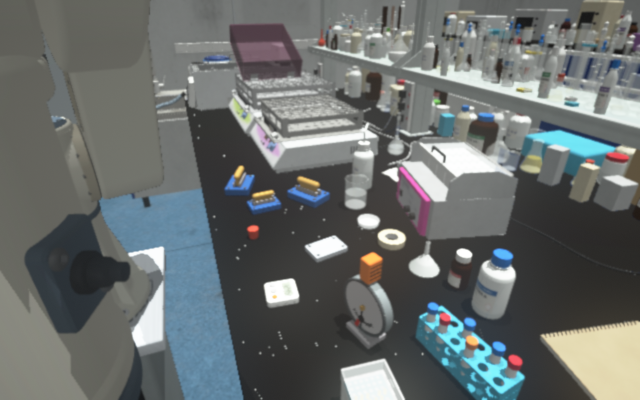

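The side view shows three blue stud blocks, at (240,180), (264,202) and (309,191). The spacer is probably (326,248), the timer is at (281,292), and the gauge handle is at (371,267). The stopper is at (253,232), the tape at (391,239) and the dish at (368,221). Next I measure the sizes of the blocks and take a close crop.

```bash
python3 - <<'E'
from h import *
im=cv2.imread("pics/d0.png"); 
hsv=cv2.cvtColor(im,cv2.COLOR_BGR2HSV)
m=cv2.inRange(hsv,(100,130,60),(125,255,255)); m[:,:200]=0;m[:150]=0;m[230:]=0;m[:,340:]=0
for c in cv2.findContours(m,cv2.RETR_EXTERNAL,cv2.CHAIN_APPROX_NONE)[0]:
    if cv2.contourArea(c)<80: continue
    h=cv2.convexHull(c)[:,0,:]
    w=np.array([onz("side",u,v,0.009)[:2] for u,v in h],np.float32)
    print("blue",c[:,0].mean(0).round(),[np.round(x,3) for x in cv2.minAreaRect(w)])
o=cv2.inRange(hsv,(5,150,120),(25,255,255)); 
for c in cv2.findContours(o,cv2.RETR_EXTERNAL,cv2.CHAIN_APPROX_NONE)[0]:
    if cv2.contourArea(c)>40: print("or",cv2.boundingRect(c),cv2.contourArea(c))
b=cv2.inRange(hsv,(0,0,140),(180,60,255));b[:,:250]=0;b[:225]=0;b[320:]=0;b[:,350:]=0
for c in cv2.findContours(b,cv2.RETR_EXTERNAL,cv2.CHAIN_APPROX_NONE)[0]:
    if cv2.contourArea(c)<80: continue
    w=np.array([onz("side",u,v,0.014)[:2] for u,v in c[:,0]],np.float32)
    print("white",c[:,0].mean(0).round(),[np.round(x,3) for x in cv2.minAreaRect(w)])
cv2.imwrite("pics/c0.png",cv2.resize(im[155:355,215:415],(800,600) if 0 else (600,600),interpolation=cv2.INTER_CUBIC))
E
```

```text
blue [263. 206.] [array([0.44 , 0.272]), array([0.096, 0.084]), np.float64(1.774)]
blue [309. 195.] [array([0.593, 0.301]), array([0.085, 0.128]), np.float64(32.062)]
blue [239. 185.] [array([0.394, 0.45 ]), array([0.145, 0.086]), np.float64(69.226)]
or (361, 252, 22, 31) 346.5
white [281. 292.] [array([ 0.385, -0.128]), array([0.077, 0.069]), np.float64(83.879)]
white [325. 247.] [array([ 0.534, -0.009]), array([0.096, 0.069]), np.float64(9.883)]
```

View pics/c0.png

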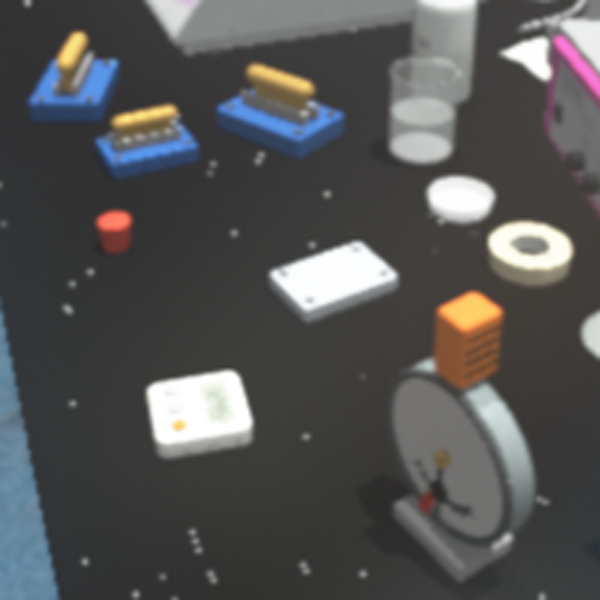

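The smallest block is the one at side pixel (264,202): 96x84 mm apparent, against 128 and 145 mm for the other two. It lies near (0.44, 0.27). The crop confirms this, and also shows the spacer with a screw in each corner, the timer with its display, and the gauge with its red mark on the lower left.

```bash
cat >> h.py <<'E'
from scipy.spatial.transform import Rotation as Ro
def go(x,y,z,yaw):
    "total shift in tool axes (mm), turn (deg) after the shift; yaw in deg = world heading of tool x"
    s=read_state();R=Ro.from_rotvec(s["orientation"]).as_matrix();p=s["ee_pos"]
    y0=np.degrees(np.arctan2(R[1,0],R[0,0])); t=(y0-yaw+90)%180-90
    d=np.array([x,y,z])-p
    Rf=R@Ro.from_rotvec([0,0,np.radians(t)]).as_matrix()
    print("now",p.round(4),"yaw",y0.round(2),"z",R[:,2].round(3),"| shift",(R.T@d*1000).round(1),"turn",round(t,2),"| if turned first",(Rf.T@d*1000).round(1),"t",s["time"])
E
python3 - <<'E'
from h import *
f=lambda x,y:(215+x/3-.33,155+y/3-.33)
def e(a,b,z):
    p=onz("side",*f(*a),z);q=onz("side",*f(*b),z);print(p.round(3),q.round(3),np.degrees(np.arctan2(*(q-p)[1::-1])).round(1))
print("block front");e((115,173),(198,158),0);e((100,148),(115,172),.009)
print("spacer front");e((310,310),(397,272),.014);e((272,277),(358,243),.014);e((272,277),(310,310),.014)
print("gauge foot");e((395,502),(462,575),.0);e((462,578),(512,543),.0)
print("handle");e((435,310),(470,330),.174);e((470,330),(503,308),.174)
go(.44,.272,.22,0)
E
```

```text
block front
[0.401 0.25  0.   ] [0.487 0.251 0.   ] 0.4
[0.394 0.291 0.009] [0.399 0.237 0.009] -85.3
spacer front
[ 0.499 -0.047  0.014] [ 0.585 -0.024  0.014] 15.0
[0.485 0.006 0.014] [0.572 0.028 0.014] 14.1
[0.485 0.006 0.014] [ 0.499 -0.047  0.014] -75.5
gauge foot
[ 0.485 -0.241  0.   ] [ 0.499 -0.308  0.   ] -78.2
[ 0.498 -0.31   0.   ] [ 0.539 -0.297  0.   ] 16.8
handle
[ 0.489 -0.27   0.174] [ 0.499 -0.293  0.174] -66.6
[ 0.499 -0.293  0.174] [ 0.525 -0.282  0.174] 22.4
now [ 0.1844 -0.5967  0.2139] yaw 17.18 z [-0.     0.001 -1.   ] | shift [ 500.7 -754.5   -5.1] turn 17.18 | if turned first [ 255.6 -868.7   -5.1] t 0.1
```

>>> {"fn": "send_rows", "kwargs": {"series": [[[25,-38,0,0,1],[25,-38,0,0,1],[25,-38,0,0,1],[25,-38,0,0,1],[25,-38,0,0,1],[25,-38,0,0,1],[25,-38,0,0,1],[25,-38,0,0,1],[25,-38,0,0,1],[25,-38,0,0,1]]]}}

```text
time: 1.1
ee_pos: [0.3111, -0.1585, 0.2146]
orientation: [3.106, 0.468, 0.001]
wrist_force: [0.7, 0.4, -0.2]
width: 0.0913
grasp_force: 0.0
```

>>> {"fn": "send_rows", "kwargs": {"series": [[[25,-38,0,0,1],[25,-38,0,0,1],[25,-38,0,0,1],[25,-38,0,0,1],[25,-38,0,0,1],[25,-38,0,3,1],[25,-38,0,4,1],[25,-38,0,4,1],[25,-38,0,4,1],[0,0,0,1,1]]]}}

```text
time: 2.1
ee_pos: [0.4429, 0.2314, 0.2144]
orientation: [-3.14, -0.033, -0.002]
wrist_force: [0.1, 0.2, 0.5]
width: 0.0917
grasp_force: 0.0
```

>>> {"fn": "send_rows", "kwargs": {"series": [[[0,0,0,0,1],[0,0,0,0,1]]]}}

```text
time: 2.3
ee_pos: [0.4399, 0.2262, 0.2142]
orientation: [3.141, 0.033, -0.002]
wrist_force: [-0.1, -0.3, 0.6]
width: 0.092
grasp_force: 0.0
```

```bash
python3 - <<'E'
from h import *
go(.444,.278,.14,1)
save("wrist","w1")
E
```

```text
now [0.4399 0.2262 0.2142] yaw 1.22 z [-0.001 -0.001 -1.   ] | shift [  5.3 -51.8  74.1] turn 0.22 | if turned first [  5.1 -51.8  74.1] t 2.3
```

View pics/w1.png

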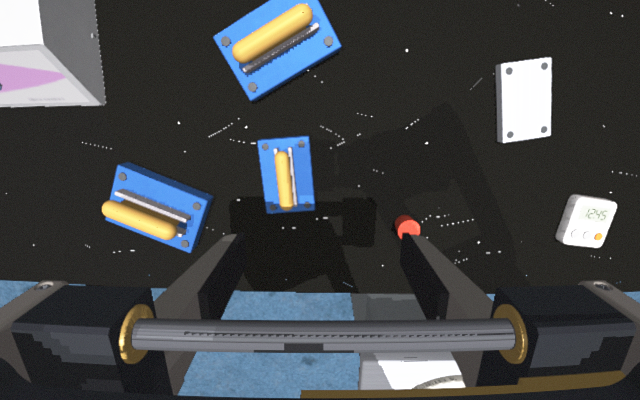

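The wrist view shows the smallest block at (286,175), with the larger ones at (160,208) and (278,45). The spacer is at (524,100), the stopper at (408,228) and the timer at (587,221). Next I fit the top faces of the block and the spacer.

```bash
cat >> h.py <<'E'
def rect(name,m,z,P=None,d=2):
    "min-area rectangle of a mask's hull cast onto height z: centre, sides, heading of the long side"
    c=max(cv2.findContours(m,cv2.RETR_EXTERNAL,cv2.CHAIN_APPROX_NONE)[0],key=cv2.contourArea)
    w=np.array([onz(name,u,v,z,P)[:2] for u,v in c[:,0]],np.float32)
    b=cv2.boxPoints(cv2.minAreaRect(w)); e=[b[1]-b[0],b[2]-b[1]]; L=max(e,key=np.linalg.norm)
    print(b.mean(0).round(4),sorted(np.linalg.norm(x).round(4) for x in e),"heading",((np.degrees(np.arctan2(L[1],L[0]))+90)%180-90).round(2))
E
python3 - <<'E'
from h import *
im=cv2.imread("pics/w1.png");hsv=cv2.cvtColor(im,cv2.COLOR_BGR2HSV)
m=cv2.inRange(hsv,(100,120,120),(125,255,255)); k=np.zeros_like(m);k[125:220,245:325]=255
rect("wrist",m&k,.018)
m=cv2.inRange(hsv,(0,0,150),(180,80,255)); k=np.zeros_like(m);k[50:150,485:560]=255
m&=k; rect("wrist",m,.014)
P=camera_params("wrist")
for u,v in((283,151),(286,211)): print(onz("wrist",u,v,.052).round(4))
E
```

```text
[0.4424 0.2692] [np.float32(0.0605), np.float32(0.0894)] heading 5.47
[ 0.5362 -0.0078] [np.float32(0.0606), np.float32(0.0905)] heading 10.71
[0.4756 0.2686 0.052 ]
[0.4091 0.2663 0.052 ]
```

```bash
cat >> h.py <<'E'
def edges(name,m,z,P=None):
    "line fit to each side of the rectangle, corners left out: headings and centre"
    c=max(cv2.findContours(m,cv2.RETR_EXTERNAL,cv2.CHAIN_APPROX_NONE)[0],key=cv2.contourArea)
    w=np.array([onz(name,u,v,z,P)[:2] for u,v in c[:,0]],np.float32)
    b=cv2.boxPoints(cv2.minAreaRect(w)); mids=[]
    for i in range(4):
        a,q=b[i],b[(i+1)%4]; L=np.linalg.norm(q-a);t=(q-a)/L;n=np.array([-t[1],t[0]])
        s=(w-a)@t; k=(s>.18*L)&(s<.82*L)&(abs((w-a)@n)<.012)
        l=cv2.fitLine(w[k],cv2.DIST_HUBER,0,1e-4,1e-4).ravel()
        mid=l[2:]+l[:2]*(((a+q)/2-l[2:])@l[:2]); mids.append(mid)
        print("side",L.round(4),k.sum(),"heading",((np.degrees(np.arctan2(l[1],l[0]))+90)%180-90).round(2),"mid",mid.round(4))
    print("centre",np.mean(mids,0).round(4))
E
python3 - <<'E'
from h import *
im=cv2.imread("pics/w1.png");hsv=cv2.cvtColor(im,cv2.COLOR_BGR2HSV)
m=cv2.inRange(hsv,(100,120,120),(125,255,255)); k=np.zeros_like(m);k[125:220,245:325]=255
edges("wrist",m&k,.018)
m=cv2.inRange(hsv,(0,0,150),(180,80,255)); k=np.zeros_like(m);k[50:150,485:560]=255
edges("wrist",m&k,.014)
go(.4424,.269,.13,4)
E
```

```text
side 0.0605 50 heading -87.01 mid [0.3994 0.265 ]
side 0.0894 47 heading 5.44 mid [0.4452 0.2397]
side 0.0605 44 heading -84.99 mid [0.4862 0.2734]
side 0.0894 47 heading 5.4 mid [0.4395 0.2988]
centre [0.4426 0.2692]
side 0.0606 31 heading -79.44 mid [ 0.4924 -0.0161]
side 0.0905 51 heading 9.51 mid [ 0.5417 -0.037 ]
side 0.0606 32 heading -79.33 mid [5.799e-01 5.000e-04]
side 0.0905 51 heading 10.72 mid [0.5307 0.0214]
centre [ 0.5362 -0.0078]
now [0.4401 0.226  0.2144] yaw 1.18 z [-0.001 -0.001 -1.   ] | shift [  3.3 -43.   84.3] turn -2.82 | if turned first [  5.4 -42.7  84.3] t 2.35
```

>>> {"fn": "send_rows", "kwargs": {"series": [[[0,0,0,-4,1],[3,-21,20,0,1],[3,-22,30,0,1],[0,0,40,0,1],[0,0,40,0,1],[0,0,30,0,1],[0,0,20,0,1],[0,0,15,0,1],[0,0,0,0,1],[0,0,0,0,1]]]}}

```text
time: 3.35
ee_pos: [0.4429, 0.2698, 0.0201]
orientation: [3.138, 0.141, -0.0]
wrist_force: [0.1, 0.4, 0.7]
width: 0.092
grasp_force: 0.0
```

```bash
python3 - <<'E'
from h import *
go(.4426,.2692,.003,5.2)
im=save("wrist","w2");hsv=cv2.cvtColor(im,cv2.COLOR_RGB2HSV)
E
```

```text
now [0.4429 0.2698 0.0201] yaw 5.14 z [-0. -0. -1.] | shift [-0.3  0.5 17.1] turn -0.06 | if turned first [-0.3  0.5 17.1] t 3.35
```

View pics/w2.png

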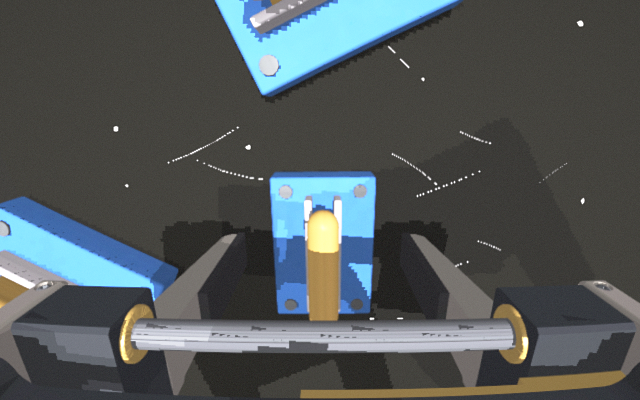

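The block sits squarely between the open fingertips: its edges are at columns 271–375 and the tips at 240 and 405. Next I descend and grip it.

>>> {"fn": "send_rows", "kwargs": {"series": [[[0,0,8,0,1],[0,0,8,0,1],[0,0,0,0,1],[0,0,0,0,0],[0,0,0,0,0],[0,0,0,0,0],[0,0,0,0,0],[0,0,0,0,0]]]}}

```text
time: 4.2
ee_pos: [0.4429, 0.2705, 0.0037]
orientation: [3.138, 0.142, 0.0]
wrist_force: [0.5, -0.3, 1.6]
width: 0.0598
grasp_force: 30.0
```

```bash
python3 - <<'E'
from h import *
s=read_state();print(s["width"],s["grasp_force"],s["wrist_force"])
im=save("wrist","w3");hsv=cv2.cvtColor(im,cv2.COLOR_RGB2HSV)
m=cv2.inRange(hsv,(98,120,60),(125,255,255)); k=np.zeros_like(m);k[150:320,262:385]=255
edges("wrist",m&k,.018)
go(.536,-.008,.15,10.5)
E
```

```text
0.05982054786057732 29.99725252389908 [ 0.52720672 -0.34994302  1.62567509]
side 0.0597 63 heading -82.1 mid [0.408  0.2673]
side 0.0847 91 heading 5.1 mid [0.45   0.2413]
side 0.0597 186 heading -84.24 mid [0.4861 0.2743]
side 0.0847 103 heading 5.56 mid [0.4446 0.3   ]
centre [0.4472 0.2707]
now [0.4429 0.2705 0.0037] yaw 5.18 z [ 0. -0. -1.] | shift [  67.6  285.7 -146.3] turn -5.32 | if turned first [  40.8  290.8 -146.3] t 4.25
```

>>> {"fn": "send_rows", "kwargs": {"series": [[[0,0,-15,0,0],[0,0,-30,0,0],[0,0,-30,0,0],[10,25,-15,0,0],[12,35,0,0,0],[12,40,0,-2,0],[12,40,0,-2,0],[6,40,0,-1.5,0],[0,0,0,0,0],[0,0,0,0,0]]]}}

```text
time: 5.25
ee_pos: [0.5145, 0.0964, 0.0931]
orientation: [-3.128, -0.288, 0.002]
wrist_force: [-0.5, 0.7, -5.0]
width: 0.0594
grasp_force: 30.0
```

```bash
python3 - <<'E'
from h import *
go(.536,-.008,.05,10.5)
im=save("wrist","w4");hsv=cv2.cvtColor(im,cv2.COLOR_RGB2HSV)
u,v=map(int,proj("wrist",[.536,-.008,.014]));print(u,v)
m=cv2.inRange(hsv,(0,0,140),(180,80,255)); k=np.zeros_like(m);k[max(v-80,0):v+80,u-70:u+75]=255
edges("wrist",m&k,.014)
E
```

```text
now [0.5145 0.0964 0.0931] yaw 10.53 z [-0.001  0.    -1.   ] | shift [  2.1 106.6  43.1] turn 0.03 | if turned first [  2.1 106.6  43.1] t 5.25
451 205
side 0.06 43 heading -79.96 mid [ 0.4931 -0.015 ]
side 0.0897 66 heading 10.21 mid [ 0.5423 -0.0357]
side 0.06 47 heading -78.95 mid [0.5808 0.0014]
side 0.0897 66 heading 10.54 mid [0.5314 0.0222]
centre [ 0.5369 -0.0068]
```

View pics/w4.png

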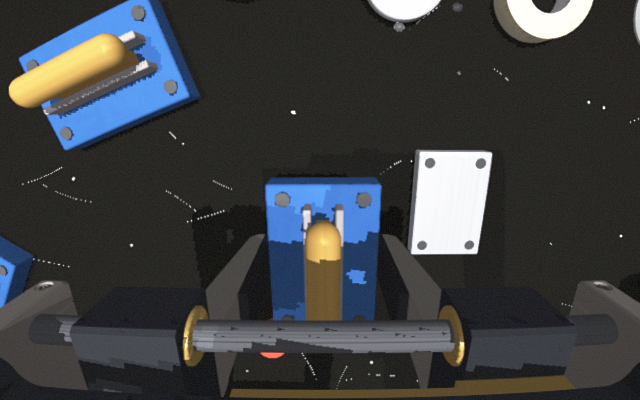

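The spacer is at (451,203), clear of everything and agreeing with the first estimate. The held block's far top edge is near row 184. Next I check how the block sits in the hand.

```bash
python3 - <<'E'
from h import *
s=read_state();p=s["ee_pos"];h=np.radians(10.53);t=np.array([np.cos(h),np.sin(h)])
for v in(179,184):
  for u in (275,323,372):
    q=onz("wrist",u,v,p[2]+.0143)[:2]-p[:2];print(v,(q@t*1000).round(1),(q@[t[1],-t[0]]*1000).round(1))
im=cv2.imread("pics/w4.png");print(im[174:192,300].tolist())
go(.5368,-.007,.030,10.5)
E
```

```text
179 45.7 -24.0
179 45.7 0.2
179 45.7 24.9
184 43.1 -24.1
184 43.1 0.2
184 43.1 25.0
[[25, 28, 23], [23, 25, 23], [28, 23, 22], [76, 45, 26], [102, 61, 33], [105, 63, 37], [105, 65, 39], [107, 65, 39], [104, 63, 42], [109, 63, 39], [181, 107, 61], [230, 137, 76], [241, 151, 86], [245, 157, 90], [246, 161, 94], [246, 161, 95], [245, 158, 93], [245, 159, 92]]
now [0.5143 0.0972 0.0932] yaw 10.6 z [-0.001  0.    -1.   ] | shift [  3.  106.6  63.1] turn 0.1 | if turned first [  3.2 106.6  63.1] t 5.3
```

>>> {"fn": "send_rows", "kwargs": {"series": [[[2,30,0,0,0],[2,40,0,0,0],[1,36,0,0,0],[0,0,20,0,0],[0,0,25,0,0],[0,0,15,0,0],[0,0,5,0,0],[0,0,0,0,0],[0,0,0,0,0]]]}}

```text
time: 6.2
ee_pos: [0.5399, -0.0053, 0.0292]
orientation: [3.128, 0.294, 0.001]
wrist_force: [-0.4, -0.0, -3.5]
width: 0.0598
grasp_force: 30.0
```

```bash
python3 - <<'E'
from h import *
go(.5368+.0017*np.cos(.184),-.007+.0017*np.sin(.184),.0182,10.5)
print(read_state()["wrist_force"])
im=save("side","d5")
cv2.imwrite("pics/c5.png",cv2.resize(im[170:300,260:420,::-1],(800,600) if 0 else (800,600)))
E
```

```text
now [ 0.5399 -0.0053  0.0292] yaw 10.73 z [ 0.001  0.    -1.   ] | shift [-1.7  1.1 11. ] turn 0.23 | if turned first [-1.7  1.1 11. ] t 6.2
[-0.37110453 -0.03564516 -3.47753612]
```

View pics/c5.png

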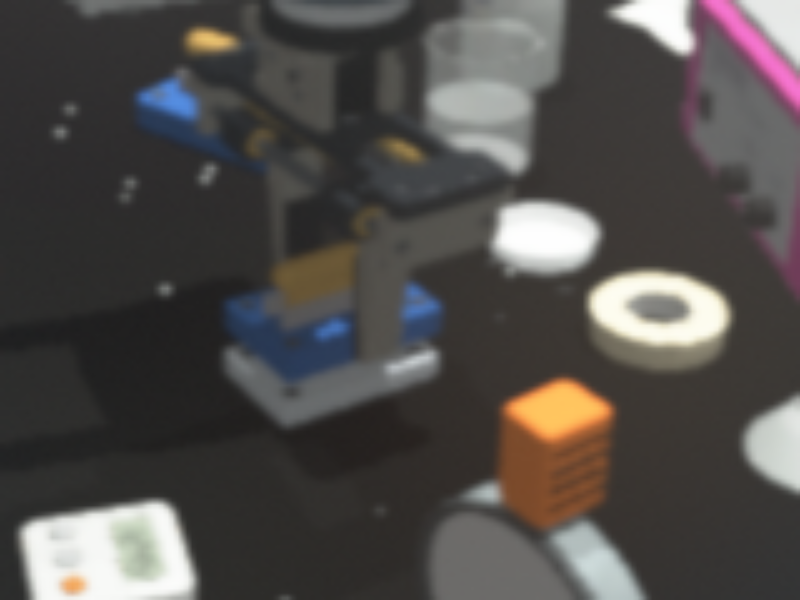

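The block hovers aligned over the plate. The plate's corners sit directly below it, and the left and right extents match at columns 225 and 440. Next I make a small correction, lower it and release.

>>> {"fn": "send_rows", "kwargs": {"series": [[[-1.5,1,5,0,0],[0,0,4,0,0],[0,0,2,0,0],[0,0,0.5,0,0],[0,0,0,0,0],[0,0,0,0,0],[0,0,0,0,1],[0,0,0,0,1],[0,0,0,0,1],[0,0,0,0,1]]]}}

```text
time: 7.25
ee_pos: [0.5384, -0.0072, 0.0171]
orientation: [3.128, 0.292, 0.0]
wrist_force: [-0.6, -0.2, -0.6]
width: 0.0893
grasp_force: 0.0
```

>>> {"fn": "send_rows", "kwargs": {"series": [[[0,0,-10,0,1],[0,0,-30,0,1],[0,0,-35,0,1],[0,0,-35,0,1],[-20,0,-30,0,1],[0,0,0,0,1],[0,0,0,0,1]]]}}

```text
time: 7.95
ee_pos: [0.5189, -0.011, 0.1581]
orientation: [3.128, 0.292, 0.003]
wrist_force: [0.1, -0.1, -0.6]
width: 0.0923
grasp_force: 0.0
```

```bash
python3 - <<'E'
from h import *
im=save("wrist","w6");hsv=cv2.cvtColor(im,cv2.COLOR_RGB2HSV)
m=cv2.inRange(hsv,(98,120,60),(125,255,255))
u,v=map(int,proj("wrist",[.537,-.007,.03])); k=np.zeros_like(m);k[max(v-75,0):v+75,u-60:u+60]=255
print(u,v);edges("wrist",m&k,.032)
# gauge handle
for n in("wrist","side"):
    i=im if n=="wrist" else save("side","d6"); h=cv2.cvtColor(i,cv2.COLOR_RGB2HSV)
    o=cv2.inRange(h,(5,150,200),(25,255,255)); 
    for c in cv2.findContours(o,cv2.RETR_EXTERNAL,cv2.CHAIN_APPROX_NONE)[0]:
        if cv2.contourArea(c)>60: print(n,cv2.boundingRect(c),np.round(onz(n,*c[:,0].mean(0),.174),4))
go(.511,-.269,.21,15)
E
```

```text
322 174
side 0.0607 56 heading -78.83 mid [ 0.4931 -0.0159]
side 0.0897 89 heading 11.74 mid [ 0.5416 -0.0369]
side 0.0607 84 heading -79.34 mid [5.8e-01 5.0e-04]
side 0.0897 86 heading 10.28 mid [0.5305 0.0213]
centre [ 0.5363 -0.0078]
side (362, 253, 20, 13) [ 0.5066 -0.2786  0.174 ]
now [ 0.5184 -0.0109  0.1565] yaw 10.68 z [-0.001  0.    -1.   ] | shift [-55.1 252.3 -53.5] turn -4.32 | if turned first [-74.  247.4 -53.5] t 8.05
```

View pics/w6.png

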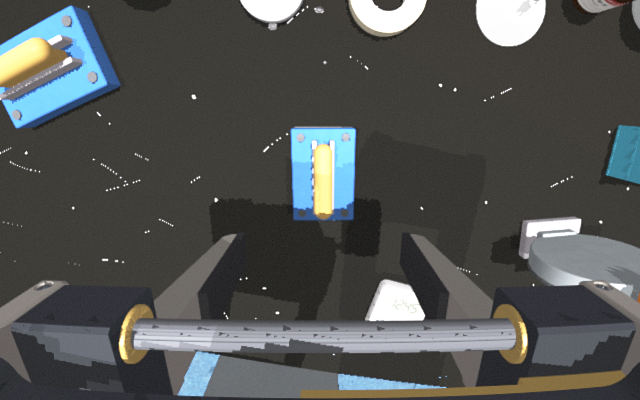

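The block rests on the spacer at (323,173), and its fitted centre is within 1 mm of the spacer's. The gauge is at the right edge, near (580,265).

The tool can only turn about its own z axis. If I grip across y, the pads would stop the handle rolling. So I'll grip the handle along x, high up, so the pads act as a hinge for rocking.

>>> {"fn": "send_rows", "kwargs": {"series": [[[0,0,-40,0,1],[0,10,-30,0,1],[-10,40,0,0,1],[-10,42,0,0,1],[-10,42,0,0,1],[-10,42,0,0,1],[-10,42,0,0,1],[-10,40,0,0,1],[0,0,0,-8,1],[0,0,0,-8,1]]]}}

```text
time: 9.05
ee_pos: [0.5068, -0.2768, 0.2251]
orientation: [-3.054, -0.729, 0.003]
wrist_force: [-0.7, 0.9, 1.2]
width: 0.092
grasp_force: 0.0
```

>>> {"fn": "send_rows", "kwargs": {"series": [[[0,0,0,-8,1],[0,0,0,-8,1],[0,0,0,-8,1],[0,0,0,-8,1],[0,0,0,-8,1],[0,0,0,-8,1],[0,0,0,-8,1],[0,0,0,-8,1],[0,0,0,-8,1],[0,0,0,-7,1]]]}}

```text
time: 10.05
ee_pos: [0.5072, -0.2753, 0.2253]
orientation: [-1.889, -2.507, 0.001]
wrist_force: [0.6, 0.5, 1.0]
width: 0.0917
grasp_force: 0.0
```

```bash
python3 - <<'E'
from h import *
go(.507,-.277,.2,107)
im=save("wrist","w7");hsv=cv2.cvtColor(im,cv2.COLOR_RGB2HSV)
m=cv2.inRange(hsv,(5,150,190),(25,255,255));m[:,:200]=0;m[:,450:]=0
for c in cv2.findContours(m,cv2.RETR_EXTERNAL,cv2.CHAIN_APPROX_NONE)[0]:
    if cv2.contourArea(c)>60:print(cv2.boundingRect(c))
edges("wrist",m,.174)
E
```

```text
now [ 0.5072 -0.2753  0.2253] yaw 106.01 z [-0.002  0.001 -1.   ] | shift [-1.6 -0.6 25.3] turn -0.99 | if turned first [-1.6 -0.6 25.3] t 10.05
(306, 227, 39, 9)
(313, 205, 32, 20)
side 0.0146 18 heading -16.27 mid [ 0.5    -0.2698]
side 0.023 23 heading -19.94 mid [ 0.5131 -0.2743]
side 0.0146 18 heading 35.8 mid [ 0.5212 -0.2682]
side 0.023 36 heading 47.17 mid [ 0.5105 -0.2656]
centre [ 0.5112 -0.2695]
```

View pics/w7.png

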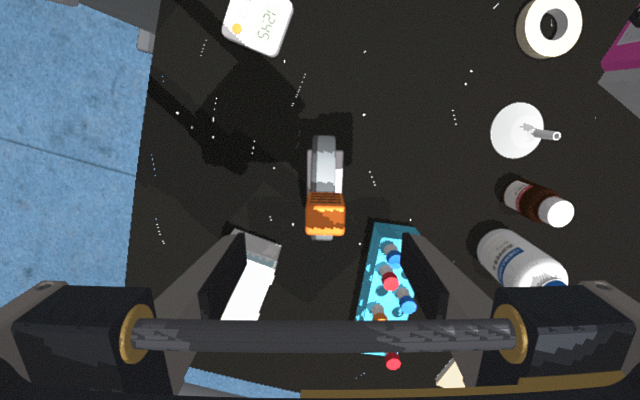

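Tenth and last view. The orange handle is at (325,215), centred between the fingers, with the dial edge-on above it. From here I work with numbers only.

```bash
python3 - <<'E'
from h import *
im=cv2.imread("pics/w7.png")
h=np.radians(16);X=np.array([np.cos(h),np.sin(h),0]);Y=np.array([-np.sin(h),np.cos(h),0])
c=np.array([.509,-.275,0])
for z in(.174,.130):
  print(z,[tuple(int(a) for a in proj("wrist",c+sx*.015*X+sy*.012*Y+[0,0,z])) for sx,sy in((-1,1),(1,1),(1,-1),(-1,-1))])
hsv=cv2.cvtColor(im,cv2.COLOR_BGR2HSV)
m=cv2.inRange(hsv,(3,150,60),(28,255,255))
for r in range(188,244,2): 
    q=np.where(m[r,290:360])[0]; print(r,(q.min()+290,q.max()+290) if len(q) else None,im[r,325].tolist())
E
```

```text
0.174 [(304, 203), (345, 203), (344, 234), (305, 233)]
0.13 [(307, 188), (342, 188), (341, 215), (307, 214)]
188 None [159, 154, 147]
190 None [158, 152, 145]
192 (np.int64(311), np.int64(316)) [66, 82, 116]
194 (np.int64(309), np.int64(341)) [30, 56, 91]
196 (np.int64(308), np.int64(342)) [31, 53, 89]
198 (np.int64(307), np.int64(342)) [32, 61, 108]
200 (np.int64(307), np.int64(343)) [35, 73, 124]
202 (np.int64(306), np.int64(343)) [32, 54, 83]
204 (np.int64(306), np.int64(344)) [38, 82, 149]
206 (np.int64(305), np.int64(344)) [63, 143, 249]
208 (np.int64(305), np.int64(345)) [102, 216, 255]
210 (np.int64(305), np.int64(345)) [67, 144, 241]
212 (np.int64(305), np.int64(345)) [55, 120, 224]
214 (np.int64(305), np.int64(345)) [58, 128, 225]
216 (np.int64(305), np.int64(345)) [46, 105, 195]
218 (np.int64(305), np.int64(345)) [38, 85, 155]
220 (np.int64(305), np.int64(344)) [46, 89, 160]
222 (np.int64(305), np.int64(344)) [37, 85, 155]
224 (np.int64(305), np.int64(344)) [38, 83, 152]
226 (np.int64(305), np.int64(344)) [40, 89, 162]
228 (np.int64(305), np.int64(344)) [91, 193, 255]
230 (np.int64(305), np.int64(344)) [106, 219, 255]
232 (np.int64(305), np.int64(344)) [102, 213, 255]
234 (np.int64(306), np.int64(343)) [103, 199, 255]
236 (np.int64(337), np.int64(337)) [191, 185, 180]
238 None [175, 171, 165]
240 None [92, 92, 87]
242 None [36, 37, 40]
```

>>> {"fn": "send_rows", "kwargs": {"series": [[[-8,1,0,0,1],[0,0,30,0,1],[0,0,20,0,1],[0,0,12,0,1],[0,0,0,0,1],[0,0,0,0,0],[0,0,0,0,0],[0,0,0,0,0],[0,0,0,0,0],[0,0,0,0,0]]]}}

```text
time: 11.1
ee_pos: [0.5107, -0.2831, 0.1656]
orientation: [1.897, 2.503, 0.0]
wrist_force: [0.1, -0.1, 1.2]
width: 0.0539
grasp_force: 0.0
```

>>> {"fn": "send_rows", "kwargs": {"series": [[[0,0,0,0,0],[0,0,0,0,0],[0,0,-10,0,0],[0,0,-10,0,0],[0,0,0,0,0]]]}}

```text
time: 11.6
ee_pos: [0.5116, -0.2836, 0.1872]
orientation: [1.896, 2.501, 0.001]
wrist_force: [0.0, -0.6, -0.4]
width: 0.0137
grasp_force: 0.0
```

```bash
python3 - <<'E'
from h import *
s=read_state();print(s["width"],s["grasp_force"],s["wrist_force"])
go(.507,-.277,.3,107)
for n in("side","wrist"):
    im=save(n,n+"8");hsv=cv2.cvtColor(im,cv2.COLOR_RGB2HSV)
    r=cv2.inRange(hsv,(0,150,80),(6,255,255))|cv2.inRange(hsv,(172,150,80),(180,255,255))
    for c in cv2.findContours(r,cv2.RETR_EXTERNAL,cv2.CHAIN_APPROX_NONE)[0]:
        if cv2.contourArea(c)>5:print(n,cv2.boundingRect(c))
E
```

```text
0.013667227246810689 0.0 [ 0.00301695 -0.64018023 -0.44539511]
now [ 0.5116 -0.2836  0.1872] yaw 105.68 z [ 0.003 -0.002 -1.   ] | shift [   7.4   -2.4 -112.8] turn -1.32 | if turned first [   7.4   -2.2 -112.8] t 11.6
side (509, 355, 13, 12)
side (441, 313, 8, 9)
side (247, 225, 12, 13)
side (608, 153, 20, 8)
side (320, 39, 4, 5)
wrist (388, 282, 15, 7)
```

The fingers were still closing when I lifted, so the grip missed. Next I open them and check where the gauge is.

>>> {"fn": "send_rows", "kwargs": {"series": [[[0,0,-10,0,1],[0,0,-10,0,1],[0,0,-10,0,1],[0,0,-8,0,1],[0,0,0,0,0.5],[0,0,0,0,0.5],[0,0,0,0,0.5]]]}}

```text
time: 12.4
ee_pos: [0.5102, -0.2829, 0.2227]
orientation: [-1.897, -2.503, 0.0]
wrist_force: [-0.0, -0.0, 0.5]
width: 0.0461
grasp_force: 0.0
```

```bash
python3 - <<'E'
from h import *
s=read_state();print(s["width"],s["ee_pos"])
im=save("wrist","w9")
h=np.radians(16);X=np.array([np.cos(h),np.sin(h),0]);Y=np.array([-np.sin(h),np.cos(h),0])
c=np.array([.509,-.277,0]);z=.174
print(z,[tuple(int(a) for a in proj("wrist",c+sx*.015*X+sy*.012*Y+[0,0,z])) for sx,sy in((-1,1),(1,1),(1,-1),(-1,-1))])
hsv=cv2.cvtColor(im,cv2.COLOR_RGB2HSV)
m=cv2.inRange(hsv,(3,150,60),(28,255,255))
for r in range(180,264,4): 
    q=np.where(m[r,270:380])[0]; print(r,(q.min()+270,q.max()+270) if len(q) else None,end=" ")
    print(im[r,325].tolist())
im=save("side","d9");hsv=cv2.cvtColor(im,cv2.COLOR_RGB2HSV)
m=cv2.inRange(hsv,(5,150,90),(25,255,255))
for c in cv2.findContours(m,cv2.RETR_EXTERNAL,cv2.CHAIN_APPROX_NONE)[0]:
    if cv2.contourArea(c)>60:print(cv2.boundingRect(c))
E
```

```text
0.04613241441295222 [ 0.51024596 -0.28286373  0.22267357]
0.174 [(302, 196), (343, 196), (343, 227), (302, 227)]
180 None [176, 184, 188]
184 (np.int64(309), np.int64(316)) [126, 85, 62]
188 (np.int64(306), np.int64(341)) [136, 80, 42]
192 (np.int64(305), np.int64(342)) [119, 70, 41]
196 (np.int64(304), np.int64(343)) [179, 97, 43]
200 (np.int64(303), np.int64(344)) [244, 147, 68]
204 (np.int64(304), np.int64(344)) [245, 149, 70]
208 (np.int64(304), np.int64(344)) [244, 145, 66]
212 (np.int64(304), np.int64(344)) [244, 145, 65]
216 (np.int64(303), np.int64(343)) [181, 98, 44]
220 (np.int64(304), np.int64(343)) [182, 104, 48]
224 (np.int64(304), np.int64(342)) [178, 96, 41]
228 None [215, 222, 227]
232 None [187, 195, 201]
236 None [47, 45, 44]
240 None [49, 48, 44]
244 None [48, 48, 47]
248 None [51, 50, 46]
252 None [49, 47, 43]
256 None [44, 46, 43]
260 None [54, 51, 51]
(360, 253, 22, 31)
```

The gauge has not moved. Next I descend, close and wait for the grip.

>>> {"fn": "send_rows", "kwargs": {"series": [[[0,0,30,0,0.5],[0,0,20,0,0.5],[0,0,10,0,0.5],[0,0,0,0,0.5],[0,0,0,0,0],[0,0,0,0,0],[0,0,0,0,0],[0,0,0,0,0],[0,0,0,0,0],[0,0,0,0,0]]]}}

```text
time: 13.5
ee_pos: [0.5111, -0.2835, 0.1641]
orientation: [1.897, 2.502, 0.0]
wrist_force: [-0.8, 0.2, 6.8]
width: 0.03
grasp_force: 30.0
```

>>> {"fn": "send_rows", "kwargs": {"series": [[[0,0,-5,0,0],[0,0,-5,0,0],[0,0,0,0,0],[0,0,0,0,0]]]}}

```text
time: 13.9
ee_pos: [0.5105, -0.2829, 0.173]
orientation: [-1.898, -2.504, -0.0]
wrist_force: [-0.2, -0.1, -3.3]
width: 0.0298
grasp_force: 30.0
```

```bash
python3 - <<'E'
from h import *
s=read_state();print(s["width"],s["grasp_force"],s["wrist_force"],s["torque"])
go(.5363,-.0078,.25,100.5)
im=save("side","d10");hsv=cv2.cvtColor(im,cv2.COLOR_RGB2HSV)
m=cv2.inRange(hsv,(5,150,90),(25,255,255))
for c in cv2.findContours(m,cv2.RETR_EXTERNAL,cv2.CHAIN_APPROX_NONE)[0]:
    if cv2.contourArea(c)>60:print(cv2.boundingRect(c))
E
```

```text
0.029801184112738466 29.97576802968979 [-0.19870817 -0.143362   -3.27851656] [-0.05170079 -0.10669281 -0.08261328]
now [ 0.5105 -0.2829  0.173 ] yaw 105.68 z [-0.  0. -1.] | shift [257.9  99.2 -76.9] turn 5.18 | if turned first [265.8  75.5 -76.9] t 13.9
(360, 249, 22, 30)
```

The grip is firm at 30 mm and 30 N, with about 3.5 N of weight. Next I lift and carry the gauge over the rib.

>>> {"fn": "send_rows", "kwargs": {"series": [[[0,0,-20,0,0],[0,0,-30,5,0],[0,0,-32,0,0],[20,6,0,0,0],[30,9,0,0,0],[30,9,0,0,0],[30,9,0,0,0],[30,9,0,0,0],[30,9,0,0,0],[30,9,0,0,0]]]}}

```text
time: 14.95
ee_pos: [0.5322, -0.0741, 0.2548]
orientation: [-2.005, -2.418, 0.0]
wrist_force: [0.1, 0.4, -3.6]
width: 0.0297
grasp_force: 30.0
```

>>> {"fn": "send_rows", "kwargs": {"series": [[[25,7,0,0,0],[20,5,0,0,0],[13,4,0,0,0],[0,0,0,0,0],[0,0,0,0,0]]]}}

```text
time: 15.45
ee_pos: [0.5374, -0.0159, 0.255]
orientation: [2.004, 2.419, -0.001]
wrist_force: [0.3, -0.8, -3.3]
width: 0.0292
grasp_force: 30.0
```

```bash
cat >> h.py <<'E'
def pj(n,t,y): # target TCP for foot centre etc
    return proj(n,t)
E
python3 - <<'E'
from h import *
s=read_state();print(s["width"],s["grasp_force"],s["wrist_force"])
go(.5374,-.0138,.2295,100.5)
im=save("side","d11");hsv=cv2.cvtColor(im,cv2.COLOR_RGB2HSV)
m=cv2.inRange(hsv,(5,150,90),(25,255,255))
for c in cv2.findContours(m,cv2.RETR_EXTERNAL,cv2.CHAIN_APPROX_NONE)[0]:
    if cv2.contourArea(c)>30:print("or",cv2.boundingRect(c))
r=cv2.inRange(hsv,(0,120,60),(5,255,255))|cv2.inRange(hsv,(172,120,60),(180,255,255))
for c in cv2.findContours(r,cv2.RETR_EXTERNAL,cv2.CHAIN_APPROX_NONE)[0]:
    if cv2.contourArea(c)>2:print("red",cv2.boundingRect(c))
# expected dial centre / foot corners if upright
h=np.radians(10.5);X=np.array([np.cos(h),np.sin(h),0]);Y=np.array([-np.sin(h),np.cos(h),0])
f=s["ee_pos"]+.006*Y;f[2]-=.1635
print("foot",f,[tuple(int(a) for a in proj("side",f+sx*.022*X+sy*.032*Y)) for sx,sy in((-1,1),(1,1),(1,-1),(-1,-1))],"dial",proj("side",f-.009*X+[0,0,.07]))
for n in("scene",): 
    save(n,"s11"); print(n,proj(n,f),proj(n,f-.009*X+[0,0,.07]))
E
```

```text
0.029221224016627512 29.980863332748413 [ 0.30234822 -0.78660728 -3.25528092]
now [ 0.5374 -0.0159  0.255 ] yaw 100.71 z [-0.    -0.001 -1.   ] | shift [ 2.1  0.4 25.5] turn 0.21 | if turned first [ 2.1  0.4 25.5] t 15.45
red (508, 354, 15, 16)
red (440, 313, 10, 12)
red (247, 225, 12, 14)
red (319, 209, 2, 4)
red (587, 160, 7, 3)
red (607, 153, 22, 9)
red (399, 80, 5, 4)
red (559, 74, 5, 3)
red (518, 39, 3, 4)
foot [ 0.53627265 -0.00999272  0.09146374] [(312, 216), (327, 211), (342, 223), (326, 228)] dial (np.float64(324.2402222360173), np.float64(194.84054370808826))
scene (np.float64(322.7594660229788), np.float64(208.86468303904692)) (np.float64(321.12528150735966), np.float64(190.89061551546212))
```

```bash
python3 - <<'E'
from h import *
P=camera_params("side")
h=np.radians(16);X=np.array([np.cos(h),np.sin(h),0]);Y=np.array([-np.sin(h),np.cos(h),0])
F=np.array([.5095,-.277,0])
for fn in("d0","d9"):
    im=cv2.imread(f"pics/{fn}.png").astype(float); red=np.clip(im[:,:,2]-np.maximum(im[:,:,0],im[:,:,1])-15,0,None)
    u,v=proj("side",F-.009*X+[0,0,.026],P);print("lowest",u,v,"axis",proj("side",F-.009*X+[0,0,.07],P))
    sl=red[int(v)-15:int(v)+12,int(u)-18:int(u)+10]; yy,xx=np.mgrid[int(v)-15:int(v)+12,int(u)-18:int(u)+10]
    cu,cv_=(sl*xx).sum()/sl.sum(),(sl*yy).sum()/sl.sum(); print("red",cu,cv_,sl.sum())
    o,d=ray("side",cu,cv_,P);c=F-.0095*X; q=o+d*((c-o)@X)/(d@X)-c; y,z=q@Y,q[2]-.07
    print("y,z",y,z,"r",np.hypot(y,z),"angle",np.arctan2(y,-z))
    # image of axis: gold hub
    print("predict r46:",[(a,np.round(proj("side",F-.0095*X+Y*.046*np.sin(a)+[0,0,.07-.046*np.cos(a)],P),1)) for a in(.2,.3,.4)])
E
```

```text
lowest 363.3557057735147 324.3989509193542 axis (np.float64(364.76058588283365), np.float64(306.58794876416397))
red 356.74355971896955 322.0433255269321 854.0
y,z 0.017025841542542105 -0.05209358071042697 r 0.054805295651656885 angle 0.31588785477959747
predict r46: [(0.2, array([359.8, 321.9])), (0.3, array([358.2, 320. ])), (0.4, array([356.7, 318. ]))]
lowest 363.3557057735147 324.3989509193542 axis (np.float64(364.76058588283365), np.float64(306.58794876416397))
red 356.7570093457944 322.0432242990654 856.0
y,z 0.01699022396395464 -0.0520632111083425 r 0.05476536917849798 angle 0.31544194126056946
predict r46: [(0.2, array([359.8, 321.9])), (0.3, array([358.2, 320. ])), (0.4, array([356.7, 318. ]))]
```

```bash
python3 - <<'E'
from h import *
im=cv2.imread("pics/d0.png")
sub=im[270:345,338:398]
g=cv2.cvtColor(sub,cv2.COLOR_BGR2GRAY)
for r in range(0,75,2): print(270+r," ".join("%3d"%x for x in g[r,4:56:2]))
hsv=cv2.cvtColor(sub,cv2.COLOR_BGR2HSV)
m=cv2.inRange(hsv,(12,70,70),(30,255,255)); ys,xs=np.where(m[20:60]);print("gold",np.c_[xs+338,ys+290].tolist())
E
```

```text
270  62  62  62  62  62  62  62  62  63  84  93  93  94  97 101 101  89  86  94  96  66  60  60  60  60  60
272  62  61  62  62  62  62  60  61  65  87  93  93  94  97  91  84  93  93  79  81  64  60  60  60  60  60
274  61  62  62  61  61  61  64  89 117 102  93  93  94  97  95  91  81  90  94  81  62  59  59  60  60  60
276  61  61  61  61  62  79 135 179 190 118  93  93  93  96  85  88  96  92  84  81  61  60  59  60  59  59
278  61  61  61  68  79  96 121 142 159 115  93  93  94  97  98  92  84  92  95  75  60  59  59  59  59  59
280  60  61  62  66  69  78  80  77  76  76  80  91  93  95  86  93 101  92  68  60  58  59  58  59  59  59
282  60  61  63  76 103 113 114 108  94  73  65  73  89  97 100  99  99 103  73  59  59  58  59  59  58  58
284  60  61  68 103 116 116 115 115 115 108  86  66  69  86 100 113 150 183 151  73  58  58  58  58  58  58
286  59  61  83 113 115 116 116 115 115 115 113  96  68  75 136 186 195 195 191 138  63  58  58  57  58  57
288  59  63  92 114 115 115 115 115 115 115 115 113  98  87 117 172 195 196 198 190 122  61  57  57  57  57
290  59  64  96 115 
[... 2561 characters left out ...]
58  58  57
338  48  46  46  47  47  47  48  54  80  97 117 119  99  92  92  90  88  91 101 127 110  85  61  58  58  58
340  55  54  54  54  50  48  47  48  55  81  99 118 112  94  93  93  95  96  96  95  73  60  59  59  59  58
342  56  56  56  56  56  53  50  48  49  60  86  99 117 118  97  96  97  90  78  62  56  59  59  59  59  59
344  56  56  57  56  57  58  55  51  49  50  60  87  99 113 101  95  84  62  51  56  57  58  59  60  60  60
gold [[361, 305], [362, 305], [360, 306], [361, 306], [362, 306], [363, 306], [360, 307], [361, 307], [362, 307], [363, 307], [364, 307], [360, 308], [361, 308], [362, 308], [363, 308], [364, 308], [361, 309], [362, 309], [363, 309], [361, 310], [362, 310]]
```

The mark looks to be near 0.24 rad, but the dial is seen obliquely. I'll show the dial to the side camera up close once and read it properly.

>>> {"fn": "send_rows", "kwargs": {"series": [[[-16,-11,-20,0,0],[-32,-22,-30,0,0],[-35,-24,-30,0,0],[-35,-24,-30,0,0],[-35,-24,-30,0,0],[-35,-24,-20,0,0],[-35,-24,-15,0,0],[-35,-24,-10,0,0],[-35,-24,-5,0,0],[-25,-21,-5,0,0]]]}}

```text
time: 16.55
ee_pos: [0.3782, -0.3676, 0.4471]
orientation: [2.007, 2.416, -0.001]
wrist_force: [0.4, 1.4, -3.0]
width: 0.0294
grasp_force: 30.0
```

>>> {"fn": "send_rows", "kwargs": {"series": [[[0,0,0,-6,0],[0,0,0,-7,0],[0,0,0,-8,0],[0,0,0,-8,0],[0,0,0,-8,0],[0,0,0,-8,0],[0,0,0,-7,0],[0,0,0,-5,0],[0,0,0,-2,0],[0,0,0,0,0]]]}}

```text
time: 17.55
ee_pos: [0.3794, -0.3653, 0.4466]
orientation: [-0.556, -3.092, 0.0]
wrist_force: [-0.2, 0.0, -3.5]
width: 0.0293
grasp_force: 30.0
```

>>> {"fn": "send_rows", "kwargs": {"series": [[[0,0,0,0,0],[0,0,0,0,0],[0,0,0,0,0],[0,0,0,0,0],[0,0,0,0,0],[0,0,0,0,0],[0,0,0,0,0],[0,0,0,0,0]]]}}

```text
time: 18.35
ee_pos: [0.3801, -0.3646, 0.4466]
orientation: [-0.554, -3.092, -0.0]
wrist_force: [-0.2, 0.2, -3.0]
width: 0.0294
grasp_force: 30.0
```

```bash
python3 - <<'E'
from h import *
s=read_state();go(.5374,-.0138,.255,100.5)
R=Ro.from_rotvec(s["orientation"]).as_matrix();Y=R[:,0];X=R[:,1]
F=s["ee_pos"]+.006*Y-[0,0,.1635]
im=save("side","d12").astype(float)
P=camera_params("side");C=F-.0095*X+[0,0,.07]
print("foot",F.round(3),"axis px",np.round(proj("side",C),1),"low46",np.round(proj("side",C-[0,0,.046]),1),"top of dial",np.round(proj("side",C+[0,0,.055]),1))
red=(im[:,:,0]-np.maximum(im[:,:,1],im[:,:,2])); hsv=cv2.cvtColor(im.astype(np.uint8),cv2.COLOR_RGB2HSV)
u,v=map(int,proj("side",C))
r=((red>50)&(hsv[:,:,0]<8)|(red>50)&(hsv[:,:,0]>170)).astype(np.uint8); r[:,:u-60]=0;r[:,u+60:]=0;r[:v-70]=0;r[v+70:]=0
n,l,st,ce=cv2.connectedComponentsWithStats(r);print("red",[(st[i].tolist(),ce[i].round(1)) for i in range(1,n) if st[i,4]>8])
m=cv2.inRange(hsv,(12,70,70),(30,255,255));m[:,:u-40]=0;m[:,u+40:]=0;m[:v-30]=0;m[v+30:]=0
n,l,st,ce=cv2.connectedComponentsWithStats(m);print("gold",[(st[i].tolist(),ce[i].round(1)) for i in range(1,n) if st[i,4]>4])
g=cv2.cvtColor(im.astype(np.uint8),cv2.COLOR_RGB2GRAY)
for a in range(v-6,v+60,3): print(a," ".join("%3d"%x for x in g[a,u-40:u+41:3]))
E
```

```text
now [ 0.3801 -0.3646  0.4466] yaw 159.68 z [-0.  0. -1.] | shift [-25.7 383.6 191.7] turn 59.18 | if turned first [316.2 218.6 191.7] t 18.35
foot [ 0.375 -0.362  0.283] axis px [312.5 201.6] low46 [312.8 236.6] top of dial [312.  154.5]
red [([252, 225, 7, 14, 79], array([254.5, 230.9])), ([298, 233, 8, 12, 63], array([301.9, 238.9]))]
gold [([308, 199, 8, 10, 62], array([311.3, 203.3]))]
195 120 120 120 120 121 121 120 120 120 120 121 121 122 121 121 122 122 122 122 122 122 122 123 122 122 123 123
198 120 120 120 120 121 120 121 121 121 121 121 121 120 112 120 122 122 122 122 122 122 122 122 123 123 123 123
201 120 120 120 120 120 120 120 121 121 121 121 120 114 139 130 121 121 121 122 122 121 122 122 122 122 123 123
204 120 119 120 120 119 120 120 121 121 121 121 120  95  95  99 120 121 121 121 122 122 122 122 123 123 123 122
207 120 119 120 120 120 120 120 120 121 121 121 120 107  93 108 121 122 121 121 122 122 122 122 121 122 122 122
210 120 120 120 120 120 120 120 120 121 120 120 121 119  60 116 121 121 121 122 122 122 122 122 122 122 122 122
213 120 119 120 120 120 120 120 120
[... 1056 characters left out ...]
  66  81  97 133 126  88  56
243  51  51  52  52  54  85  87  86  79  69  68  66  61  61  61  68  65  68  76  84  88  89  93 106  79  66  55
246  52  52  52  53  56  87  88  88  87  88  86  87  87  88  89 102 101  91 104 105 107 114  90  73  93  84  55
249  53  53  53  53  60  88  88  88  89 158 183 172 172 185 199 200 200 198 201 201 201 202 193 147 137 100  55
252  52  53  54  54  68  94  95  95  95 140 176 176 176 174 174 174 174 173 171 171 171 170 167 120  89  56  55
255  53  54  54  55  69  95  96  96  96  99 102 101 102 101 102 101 101 101 101 101 101 101 100  61  54  55  54
258  54  54  55  55  64  94  94  95  94  96  95  96  96  96  95  96  96  95  95  95  95  94  93  59  54  53  54
```

Axis at (311,203), plumb pointer at column 311.5, red mark at (302,239). That puts the mark at about 0.235 rad. Next I return over the rib.

>>> {"fn": "send_rows", "kwargs": {"series": [[[0,0,0,6,0],[0,0,0,7,0],[0,0,0,8,0],[0,0,0,8,0],[0,0,0,8,0],[0,0,0,8,0],[0,0,0,7,0],[0,0,0,5,0],[0,0,0,2,0],[0,0,0,0,0]]]}}

```text
time: 19.4
ee_pos: [0.3801, -0.3646, 0.4467]
orientation: [-2.006, -2.418, -0.0]
wrist_force: [-0.2, 0.1, -3.4]
width: 0.0296
grasp_force: 30.0
```

>>> {"fn": "send_rows", "kwargs": {"series": [[[16,11,5,0,0],[34,24,10,0,0],[35,24,15,0,0],[35,24,25,0,0],[35,24,30,0,0],[35,24,30,0,0],[35,24,30,0,0],[35,24,25,0,0],[35,24,15,0,0],[20,16,5,0,0]]]}}

```text
time: 20.4
ee_pos: [0.5348, -0.016, 0.2582]
orientation: [-2.0, -2.419, 0.001]
wrist_force: [0.1, -0.2, -3.9]
width: 0.0297
grasp_force: 30.0
```

>>> {"fn": "send_rows", "kwargs": {"series": [[[0,0,0,0,0],[0,0,0,0,0],[0,0,0,0,0]]]}}

```text
time: 20.7
ee_pos: [0.5349, -0.0197, 0.2604]
orientation: [2.005, 2.418, -0.0]
wrist_force: [0.4, 0.0, -3.2]
width: 0.0295
grasp_force: 30.0
```

```bash
python3 - <<'E'
from h import *
s=read_state();go(.5374,-.0138,.2295,100.5);print(s["wrist_force"])
E
```

```text
now [ 0.5349 -0.0197  0.2604] yaw 100.68 z [ 0. -0. -1.] | shift [ 5.3  3.6 30.9] turn 0.18 | if turned first [ 5.3  3.6 30.9] t 20.7
[ 0.36181758  0.03393562 -3.23817833]
```

>>> {"fn": "send_rows", "kwargs": {"series": [[[3,2,10,0,0],[2,2,10,0,0],[0,0,5,0,0],[0,0,3,0,0],[0,0,3,0,0],[0,0,2,0,0],[0,0,0,0,0],[0,0,0,0,0]]]}}

```text
time: 21.5
ee_pos: [0.538, -0.0133, 0.2273]
orientation: [-2.005, -2.418, 0.0]
wrist_force: [-1.4, -0.6, -1.6]
width: 0.0296
grasp_force: 30.0
```

>>> {"fn": "send_rows", "kwargs": {"series": [[[0,0,2,0,0],[0,0,2,0,0],[0,0,0,0,0],[0,0,0,0,0],[0,0,0,0,0],[0,0,0,0,0]]]}}

```text
time: 22.1
ee_pos: [0.5381, -0.0132, 0.2232]
orientation: [2.005, 2.418, 0.0]
wrist_force: [-0.9, -0.2, 0.7]
width: 0.0294
grasp_force: 30.0
```

Contact is made: about 4 N, with the rib roughly 7 mm in. I hold it upright for step 2, then start rocking towards +y.

>>> {"fn": "send_rows", "kwargs": {"series": [[[0,0,0,0,0],[0,0,0,0,0],[0,0,0,0,0],[0,0,0,0,0],[0,0,0,0,0],[0,0,0,0,0],[0,0,0,0,0],[0,0,0,0,0]]]}}

```text
time: 22.9
ee_pos: [0.538, -0.0132, 0.2231]
orientation: [2.005, 2.419, 0.0]
wrist_force: [0.2, 0.1, -0.4]
width: 0.0296
grasp_force: 30.0
```

```bash
cat > look.py <<'E'
from h import *
import sys
s=read_state();print(s["ee_pos"].round(4),s["wrist_force"].round(2),s["torque"].round(3),s["width"],s["time"])
im=save("side",sys.argv[1])
h=np.radians(10.5);X=np.array([np.cos(h),np.sin(h),0])
C=np.array([.5363,-.0078,.129])-.0095*X
u,v=map(int,proj("side",C));print("axis px",u,v)
g=im[v-8:v+36,u-22:u+22].astype(int)
red=g[:,:,0]-np.maximum(g[:,:,1],g[:,:,2])
ys,xs=np.where(red>35);w=red[ys,xs];
if len(w):print("red",len(w),((xs*w).sum()/w.sum()+u-22).round(2),((ys*w).sum()/w.sum()+v-8).round(2))
gr=g.mean(2).astype(int)
for a in range(g.shape[0]): print(v-8+a," ".join("%3d"%x for x in gr[a,::2]),"R" if (red[a]>35).any() else "")
E
python3 look.py d13
```

```text
[ 0.538  -0.0132  0.2231] [ 0.18  0.09 -0.43] [-0.1    0.152  0.005] 0.029594423722581385 22.9
axis px 323 206
red 9 319.56 222.19
198  69  87 113 139 144  88  95 106 106 107 107 107 107 106  94  92 149 168 166 135  61  56 
199  62  66  79 105 126  83  95 106 106 107 107 107 106 106 100  87 135 162 161 142  68  57 
200  62  62  64  75  93  72  92 106 106 107 106 107 107 107 104  84 121 156 158 148  76  55 
201  61  63  62  63  69  63  91 106 106 106 106 106 106 107 105  83 108 150 156 149  83  52 
202  54  60  62  63  62  59  90 106 106 106 107 106 107 107 105  87  99 147 152 148  92  53 
203  47  52  60  62  62  58  87 106 106 106 107 107 107 107 107  92  91 141 149 148 105  53 
204  47  47  51  57  61  58  85 106 106 106 104 105 106 106 107  95  84 130 146 145 114  51 
205  75  57  47  50  56  57  82 105 106 105  98  99 106 106 106 100  81 122 141 141 116  52 
206 112  76  46  46  49  53  78 104 106 103  91  93 105 106 107 103  80 115 138 138 115  52 
207 112  67  47  47  46  50  72 103 106 102  85  89 105 107 107 105  80 108 133 133 113  52 
208 121  52  47  47  46  48  66 102 106
[... 2426 characters left out ...]
5  84  91  92  87  88  89  89  96  99 104  75  50 
235  45  45  45  45  46  46  56  93 106  95  84  85  88  88  89  89  90  94  95 112 103  59 
236  45  45  46  46  47  49  65  94 102  92  82  84  87  89  89  89  89  95  97 119 136  87 
237  45  45  46  47  52  63  82  90  93  86  81  81  87  88  88  88  90  97  99 125 149 120 
238  45  45  48  55  63  78  97  87  85  81  79  81  87  88  87  87  90 104 111 134 147 132 
239  44  46  57  67  69  82  94  84  81  80  81  83  86  88  87  88  91 116 131 147 141 125 
240  43  43  63  74  69  81  88  86  86  82  84  85  86  87  86  84  82 120 140 152 142 120 
241  39  39  60  76  75  81  85  90  98  88  86  86  86  84  77  72  69 107 136 151 150 132
```

Upright and pressed, with the pointer plumb. Next comes the first half of the rock.

>>> {"fn": "send_rows", "kwargs": {"series": [[[2,0,1,0,0],[4,0,0.5,0,0],[4,0,0.5,0,0],[4,0,0.5,0,0],[4,0,0.5,0,0],[2,0,0,0,0],[0,0,0,0,0],[0,0,0,0,0]]]}}

```text
time: 23.75
ee_pos: [0.5344, 0.0065, 0.2202]
orientation: [2.005, 2.419, 0.0]
wrist_force: [0.3, -1.7, -0.1]
width: 0.0294
grasp_force: 30.0
```

```bash
python3 look.py d14 | head -50; python3 - <<'E'
from h import *
# foot front edge (bright/grey boundary) and gold rib etc: centroid shift of dial between pics
a=cv2.imread("pics/d13.png",0).astype(np.float32);b=cv2.imread("pics/d14.png",0).astype(np.float32)
for nm,(x0,y0,x1,y1) in dict(foot=(305,212,360,236),dialtop=(305,175,360,198)).items():
    print(nm,cv2.phaseCorrelate(a[y0:y1,x0:x1],b[y0:y1,x0:x1],cv2.createHanningWindow((x1-x0,y1-y0),cv2.CV_32F)))
E
```

```text
[0.5344 0.0065 0.2202] [ 0.26 -1.68 -0.12] [-0.435 -0.023 -0.06 ] 0.02935836893052615 23.75
axis px 323 206
red 5 318.39 223.18
198  68  86 113 134  92  91 107 107 107 107 107 107 107  95  89 141 164 163 135  60  52  57 
199  62  66  79 101  80  91 107 107 107 107 107 107 107 100  84 131 160 161 143  69  52  56 
200  62  62  64  71  67  88 106 107 107 106 107 107 107 104  84 117 155 159 148  80  51  54 
201  61  62  62  63  60  86 106 107 107 107 107 107 107 106  88 106 150 155 149  90  48  52 
202  54  60  63  62  60  84 106 107 106 107 107 107 107 106  93  96 144 152 147  99  45  52 
203  47  51  59  61  60  83 106 107 107 105 106 107 107 107  96  87 133 147 146 109  44  52 
204  47  47  51  57  59  79 105 106 106 100 100 106 107 107 101  81 124 143 143 113  46  48 
205  75  57  46  49  55  73 104 106 105  91  93 106 107 107 103  79 118 138 139 114  50  45 
206 112  75  47  46  48  70 103 106 104  85  88 105 107 108 104  80 110 135 135 114  52  44 
207 111  67  47  46  46  64 102 106 104  84  88 105 107 107 104  80 100 130 132 115  55  43 
208 121  53  46  48  46  60 100 106 105  8
[... 2568 characters left out ...]
  45  45  44  44  43  42  57  94 101  88  83  83  87  89  89  89  92 108  99 118 131  81 
237  43  41  39  40  47  58  78  94  95  84  81  81  86  89  88  88  90 101  99 123 136 104 
238  38  38  39  48  60  76  93  88  88  81  80  81  85  88  88  88  91 103 108 128 128 113 
239  34  35  50  66  68  81  91  84  83  80  80  83  86  87  88  88  89 112 123 130 120 107 
240  34  36  62  89  79  81  87  83  81  81  83  85  87  87  86  83  77 108 130 131 121 104 
241  33  37  67 118 108  84  85  85  83  84  86  86  86  85  77  71  65  99 130 133 127 115 
foot ((-1.3891449306496177, -0.5464292320356883), 0.9077237109343211)
dialtop ((-0.32054667645418533, -0.040932681495906564), 0.6127918442090352)
```

The foot stayed on the rib and the hub moved about 2 px. That fits rolling rather than sliding, so I continue with the second half.

>>> {"fn": "send_rows", "kwargs": {"series": [[[2,0,0.5,0,0],[4,0,0.5,0,0],[4,0,0.5,0,0],[4,0,0.5,0,0],[4,0,0.5,0,0],[2,0,0,0,0],[0,0,0,0,0],[0,0,0,0,0],[0,0,0,0,0],[0,0,0,0,0]]]}}

```text
time: 24.8
ee_pos: [0.5306, 0.026, 0.2176]
orientation: [-2.005, -2.418, -0.0]
wrist_force: [-0.4, -1.1, 0.8]
width: 0.0297
grasp_force: 30.0
```

>>> {"fn": "send_rows", "kwargs": {"series": [[[0,0,0,0,0],[0,0,0,0,0],[0,0,0,0,0],[0,0,0,0,0],[0,0,0,0,0],[0,0,0,0,0],[0,0,0,0,0],[0,0,0,0,0],[0,0,0,0,0],[0,0,0,0,0]]]}}

```text
time: 25.8
ee_pos: [0.5306, 0.0261, 0.2176]
orientation: [-2.005, -2.418, 0.0]
wrist_force: [-0.2, -0.2, -0.0]
width: 0.0295
grasp_force: 30.0
```

```bash
python3 look.py d15 | head -3; python3 - <<'E'
from h import *
P=camera_params("side")
def pts(fz,a,dy=0):
    h=np.radians(10.5);X=np.array([np.cos(h),np.sin(h),0]);Y0=np.array([-np.sin(h),np.cos(h),0]);Z0=np.array([0,0,1.])
    Y=np.cos(a)*Y0-np.sin(a)*Z0; Z=np.cos(a)*Z0+np.sin(a)*Y0
    F=np.array([.5363,-.0078,fz])+dy*Y0
    return [np.round(proj("side",q,P),1).tolist() for q in(F-.022*X+.032*Y,F-.022*X-.032*Y,F+.022*X-.032*Y,F-.012*X+.07*Z,F-.012*X+.07*Z+.046*(-np.cos(.235)*Z+np.sin(.235)*Y))]
print("footL footR footBackR hub mark")
for k in((.059,0),(.057,.12),(.057,.235),(.057,.235,.01)):print(k,pts(*k))
def show(n):
    im=cv2.imread(f"pics/{n}.png");g=im.astype(int)
    hsv=cv2.cvtColor(im,cv2.COLOR_BGR2HSV);m=cv2.inRange(hsv,(10,45,60),(32,255,255));m[:,:310]=0;m[:,330:]=0;m[:201]=0;m[212:]=0
    ys,xs=np.where(m);print(n,"hub",len(xs),xs.mean().round(2) if len(xs) else 0,ys.mean().round(2) if len(xs) else 0)
    sub=cv2.resize(im[170:245,295:355],None,fx=8,fy=8,interpolation=cv2.INTER_CUBIC)
    red=g[:,:,2]-np.maximum(g[:,:,0],g[:,:,1]);red[:,:308]=0;red[:,335:]=0;red[:212]=0;red[232:]=0;w=np.clip(red-12,0,None);yy,xx=np.mgrid[:400,:640]
    print("  red",w.sum(),(w*xx).sum()/w.sum(),(w*yy).sum()/w.sum())
for n in("d13","d14","d15"):show(n)
g=cv2.imread("pics/d15.png",0)
for r in range(200,240): print(r," ".join("%3d"%x for x in g[r,302:350:2]))
E
```

```text
[0.5306 0.0261 0.2176] [-0.2 -0.2 -0. ] [-0.513 -0.013 -0.018] 0.029510932805920008 25.8
axis px 323 206
red 4 318.45 223.51
footL footR footBackR hub mark
(0.059, 0) [[312.5, 227.3], [326.1, 239.7], [341.5, 234.4], [322.7, 207.0], [320.3, 221.3]]
(0.057, 0.12) [[312.5, 229.3], [326.1, 239.0], [341.5, 233.7], [320.9, 206.5], [319.7, 222.0]]
(0.057, 0.235) [[312.7, 230.6], [325.9, 237.6], [341.4, 232.3], [319.2, 205.6], [319.2, 222.1]]
(0.057, 0.235, 0.01) [[310.7, 228.8], [323.7, 235.6], [339.1, 230.4], [317.0, 203.9], [317.1, 220.3]]
d13 hub 15 321.6 206.93
  red 481 319.6029106029106 221.86902286902287
d14 hub 12 320.0 206.5
  red 246 318.4105691056911 222.79268292682926
d15 hub 13 318.38 205.38
  red 293 318.3856655290102 223.17064846416383
200  57  58  61  63 101 107 107 107 107 107 107 108 101  85 131 153 153 126  58  52  50  77 134 164
201  56  57  57  61  97 107 107 107 107 107 107 107 103  82 120 148 150 129  62  49  46  80 154 179
202  52  57  56  58  93 107 107 107 105 107 107 107 105  84 109 143 147 134  68  45  44  86 167 184
203  45  52  55  58  91 106 106 105 100 105 10
[... 2953 characters left out ...]

233  38  41  39  38  35  36  38  54  76  83  83  85  89  91  90  92 108 124 125  71  50  51  51  52
234  34  36  37  42  39  35  43  64  80  84  84  85  89  90  90  89 109 143 144  82  53  51  51  52
235  34  34  38  44  41  37  57  78  86  87  85  85  89  89  86  85 124 136 128  98  66  51  51  52
236  34  34  38  44  46  46  72  88  88  89  87  84  87  87  85  85 114 114 107 109  91  57  51  51
237  33  35  36  44  54  62  84  92  90  88  87  85  85  87  87  88  99 100 103 113 108  74  52  51
238  33  37  46  54  65  73  86  92  89  86  85  84  86  87  88  89  95 100 107 114 110  91  61  52
239  34  48  77  74  69  80  86  88  86  85  84  85  87  88  88  86  98 110 114 115 101 101  80  53
```

The hub moved (-3.2, -1.55) px, against (-3.5, -1.4) predicted for a 0.235 rad roll about the rib. The red mark at column 318.4 now lies straight below the hub, with the pointer over it. The push is about 3.5 N and steady, so I hand in.

```bash
python3 -c "
from cell import *
print(finish_job())"
```

```text
the job is handed in; nothing more can be done
None
```

The job is handed in at about 26 s of the 64 s allowed, and no verdict came back: by my camera and force readings the block sits on the spacer within about 1 mm, and the held gauge presses the rib with about 3.5 N, leaned about 0.23 rad with the pointer on the red mark.

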